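# Clip a sample plate into its stage fixture

### The job

Fasten the perforated sample plate in the fixture. Push the spring clip's thumb lever outward until the clip stays open by itself, then slide the plate flat along the bed between the guides until it is fully home against the end stop, and bring the lever back so that the clip comes down and holds the plate. Keep the plate flat on the bed all the time, and leave the other things on the bench where they are.

Things in the scene. Friction and masses are not known exactly. Their poses are not given: they have to be found in the camera images.
- fixture: Aluminium bed 290 x 210 x 10 mm with steel guides, screwed to the bench. Origin: on the bench surface under the bed. x along the lane towards the end stop (away from the robot), y left, z up. In its frame (mm) the bed spans x -150 to 140, y -105 to 105, top z = 10. End stop: bar with its face at x = 105, top z = 20. The front of the bed (x < -40) is bare.
- home (a point): Where the plate's origin lies when fully home: on the bed's top, in mid lane, 40 mm before the end stop (fixture frame 65, 0, 10 mm). Axes as the fixture's. Beside it two straight guides 8 mm high, inner faces 53.5 mm left and right, fixture x 20 to 125; before them flared guides, equally high, open to 82 mm left and right at fixture x = -40.
- perf_plate: Perforated grey metal plate, 80 (its x) x 100 (its y) x 11 mm, 0.2 to 0.4 kg, lying loose on the bare front of the bed, somewhat turned and off the middle. Origin: centre of its underside. It goes in with its x along the lane (100 mm across, 3.5 mm play each side); pushed in askew or off the middle it can jam at the flared guides.
- hinge (a point): Point on the clip's hinge pin below the middle of the lever (fixture frame 104, 78, 36 mm). Axes as the fixture's; the pin runs along x, on a hinge block outside the left guide (fixture x 50 to 126, y 66 to 92, up to z = 44).
- clip (a joint): Clip angle, rad. 0: shut and empty, strip across the lane, tip 3.5 mm over the bed (no plate passes). Grows as it lifts; 1.10 fully open. On the plate it rests at about 0.13. Over-centre spring, 0.2 N m at most, damped: below 0.50 it drives itself shut, above it open, and stays. The lever turns with it, leaning (angle - 0.55) rad outward (fixture +y) from upright.
- lever_tip (a point): Middle of the end of the clip's thumb lever, 65 mm from the hinge pin. Lever: paddle 30 mm wide (fixture x 89 to 119), 8 mm thick, its outer 36 mm black, room on both sides. Pushing it outward (fixture +y) with up to 8 N lifts the clip, pushing it inward from outside lowers it.
- clip_tip (a point): Underside of the clip's rolled tip (a 10 mm round, 22 mm long, fixture x 57 to 79), 50 mm sideways from the hinge pin; the part that presses on the plate with 2 to 4 N.
- tape_roll: Bystander: roll of beige tape lying flat, 69 mm across, 19 high. Origin: centre of underside.
- oring_kit: Bystander: flat beige box 56 x 90 x 22 mm. Origin: centre of underside.
- cup_c: Bystander: white lidded sample cup, 48 mm across, 46 high. Origin: centre of underside.

How it is judged:
By the outcome, as a careful person would: the job done as asked, in the order asked, and still so for the second after the job is handed in, with the robot touching nothing.
It also fails if it takes over 72 s, if anything falls off the work surface, if the arm or the gripper's body presses on something with over 40 N, if the wrist force passes 120 N, or if a joint passes its speed limit or range.

### The arm

A 6-joint arm with a two-finger parallel gripper is mounted at the origin on a cart in front of the work surface, level with it; the furniture and walls round the work are solid. World frame = base frame: x ahead of the robot, y to its left, z up, the work surface at z = 0. Lengths are in m, angles in degrees, forces in N, time in s.
With the tool pointing down it reaches from about 0.3 to 0.75 m from the base axis. Payload 8.5 kg.
Tool frame: the origin (TCP) lies on the centre line of the jaws, within the pads' length; the fingertips stand 11 mm ahead of it and the grasp point (between the pads) lies 8 mm behind it; z points along the fingers, y is the line along which they close (so a half turn about z gives the same grasp; the last joint's range is limited). The gripper opens to 85 mm and grips with 20 to 120 N. Pads are 22 mm wide; open, the fingers measure 114 mm over their backs; the gripper's body (76 mm by 85 mm) begins 54 mm behind the grasp point. The pads swing forward as they close: fully open they stand 13 mm farther back than shut.
Start: joints at [-86.935, 21.807, 74.336, -0, 83.858, -12.336], TCP at [0.146, -0.53, 0.212] pointing down, gripper open.
Joint ranges: [-178.18, 178.18], [-50.72, 133.34], [12.68, 142.11], [-81.47, 261.47], [9.98, 163.14], [-165.26, 165.26]. Speed limits (degrees/s): [136.94, 136.94, 180, 180, 180, 180].

### API

Orientations are given as a 3x3 rotation matrix whose columns are the frame's x, y, z axes.
In Python, from rig import env, get_image gives the robot as it stands (env), with the cameras as plain functions.
- The arm moves only by the shell command python3 nudge.py 'ROWS' [FORCE]. ROWS is a JSON list that holds a single list of rows (three levels of brackets), with 1 to 10 rows, each of 5 numbers: dx, dy, dz in m, then a turn about the tool's z in degrees, then the finger opening in m; each row shifts and turns the commanded pose from where the row before left it, along the tool's axes as they then stand; what a row does not reach is not made up. A row lasts 1/10 s, in which the tool goes at most 0.05 m and 8.59 degrees, less where a joint would pass 70% of its speed; a pose out of reach is approached as far as the arm can. The fingers move at their own pace and stop on an object; FORCE is the grip in N (left out, the last holds). Time passes only in rows, so rows that do not move let the fingers close. It prints the time, the measured TCP pose, the force, the opening and the grip force at its end. Input that does not fit is refused with a message, and nothing moves.
- env.observe(): the state, without advancing time (a new reading comes with each control period).
- get_image(name): name is "scene" or "top" or "wrist"; returns a dict with "pixels" (420x560x3 uint8, red, green, blue), "K" (3x3 intrinsics, pixels), "extrinsics" (4x4, takes a point from world to camera coordinates). Camera axes: x right, y down, z forward; pixel columns grow to the right and rows downward; lengths in m; the calibration is good to about 2 mm. A picture is of the moment at which its call begins. There is no depth.
- env.close_job(): hands the job in; it is judged then, once.
The state is a dict: "time_s": time; "q": joint angles; "qvel": joint speeds; "joint_efforts": joint torques, N m; "position": TCP position; "tool_rot": TCP orientation; "ft_force": force on the tool from outside, world axes, zero at the start; "wrist_torque": the same for the moment, N m; "grip_width": finger opening in m; "gripper_force": force on a finger pad.
Only numpy, scipy, OpenCV 4.12 (cv2) and the standard library are available. Lean on these libraries where they do the work, as an engineer would, in place of code of your own. Each camera call takes 0.05 s, during which the arm holds its last target. There are 200 camera calls.

## Working session

There is one attempt and no reset: what is moved stays moved. The work goes in short steps, Python scripts to look and compute and a shell command to move; the robot and the scene stay as the last step left them, time stands still between calls to the robot, and variables do not carry over. Pictures are saved under pics/ and viewed, at most 10 in all, crops included, and the job is handed in when it is done.

```bash
ls; mkdir -p pics
python3 - <<'E'
from rig import env, get_image
import cv2,numpy as np
for n in("top","scene"):
    d=get_image(n);cv2.imwrite(f"pics/{n}0.png",d["pixels"][:,:,::-1]);np.savez(f"{n}0.npz",**d)
    print(n,np.round(d["K"],1).tolist(),np.round(d["extrinsics"],3).tolist())
s=env.observe();print(s["time_s"],np.round(s["tool_rot"],3).tolist())
E
```

```text
nudge.py
pics
rig.py
top [[379.1, 0.0, 279.4], [0.0, 379.1, 215.2], [0.0, 0.0, 1.0]] [[-0.002, -1.0, -0.004, 0.015], [-0.995, 0.002, -0.098, 0.547], [0.098, 0.004, -0.995, 0.957], [0.0, 0.0, 0.0, 1.0]]
scene [[411.1, 0.0, 286.2], [0.0, 411.1, 219.1], [0.0, 0.0, 1.0]] [[-0.603, -0.798, 0.001, 0.333], [-0.458, 0.344, -0.82, 0.33], [0.654, -0.495, -0.573, 0.601], [0.0, 0.0, 0.0, 1.0]]
0.1 [[0.964, 0.266, -0.0], [0.266, -0.964, 0.001], [0.0, -0.001, -1.0]]
```

View pics/top0.png

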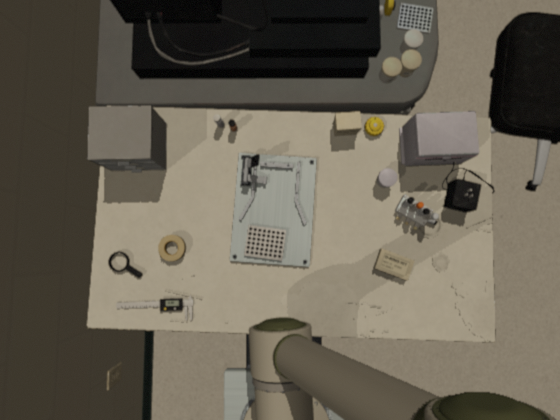

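View pics/scene0.png

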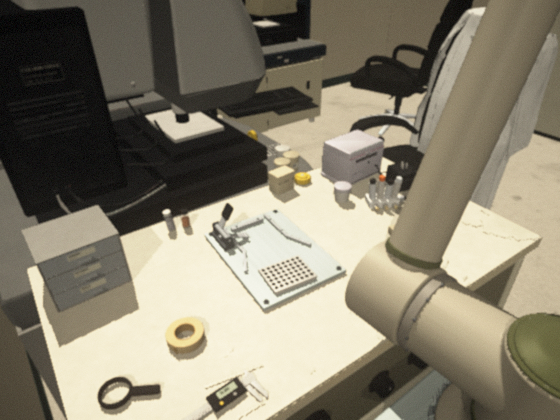

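Top view: the bed is at cols 232–316, rows 153–267. The plate (perforated) is near (267,243), the black lever near (254,160), tape at (172,248), the kit at (394,263). I'll enlarge both views.

Run:
```python
import cv2,numpy as np
a=np.load("top0.npz")["pixels"][145:275,225:325,::-1];b=np.load("scene0.npz")["pixels"][195:310,200:350,::-1]
A=cv2.resize(a,None,fx=4,fy=4,interpolation=2);B=cv2.resize(b,None,fx=2.66,fy=2.66,interpolation=2)
C=np.zeros((600,800,3),np.uint8);C[:520,:400]=A;C[:B.shape[0],400:400+B.shape[1]]=B[:,:400]
cv2.imwrite("pics/crop1.png",C)
```

```text
(no output)
```

View pics/crop1.png

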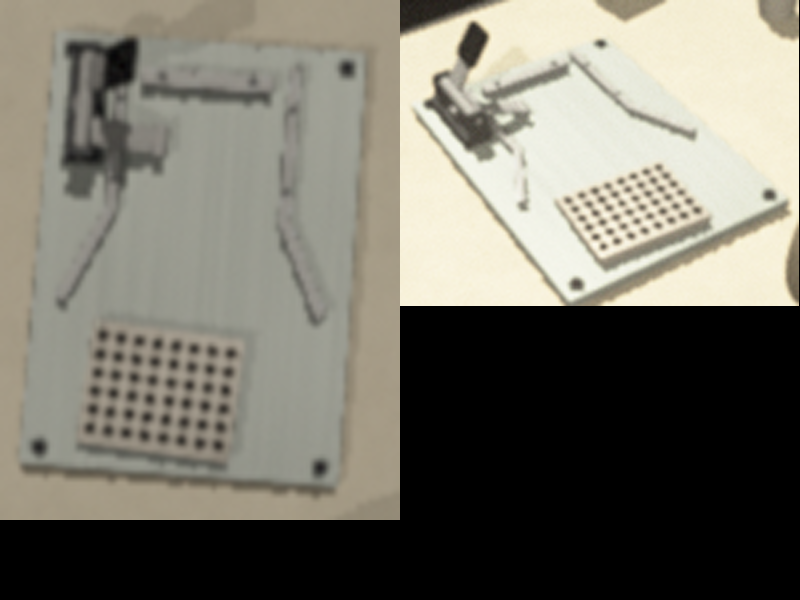

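```bash
cat > h.py <<'E'
import cv2,numpy as np
def ray(d,uv):
    E=d["extrinsics"];R,t=E[:3,:3],E[:3,3];uv=np.atleast_2d(uv).astype(float)
    v=np.c_[(uv-d["K"][:2,2])/[d["K"][0,0],d["K"][1,1]],np.ones(len(uv))]@R
    return -R.T@t,v
def plane(d,uv,z):
    o,v=ray(d,uv);return (o+v*((z-o[2])/v[:,2])[:,None])[:,:2]
def tri(*obs):
    A=np.zeros((3,3));b=np.zeros(3)
    for d,uv in obs:
        o,v=ray(d,uv);v=v[0]/np.linalg.norm(v[0]);P=np.eye(3)-np.outer(v,v);A+=P;b+=P@o
    return np.linalg.solve(A,b)
def proj(d,p):
    c=d["extrinsics"][:3,:3]@p+d["extrinsics"][:3,3];c=d["K"]@c;return c[:2]/c[2]
def rectpose(xy):
    (c,wh,a)=cv2.minAreaRect(xy.astype(np.float32));return np.array(c),np.array(wh),a
E
python3 - <<'E'
from h import *
T=dict(np.load("top0.npz"));S=dict(np.load("scene0.npz"))
def masks(d,box,off):
    p=d["pixels"].astype(int);m=np.zeros(p.shape[:2],bool);x0,y0,x1,y1=box
    m[y0:y1,x0:x1]=True
    return p,m
p,m=masks(T,(225,145,325,275),0)
rb=p[:,:,0]-p[:,:,2]
for uv in((280,215),(267,232),(255,243),(228,200),(320,200),(275,165)):print(uv,p[uv[1],uv[0]])
bed=((rb<12)&m).astype(np.uint8);bed=cv2.morphologyEx(bed,cv2.MORPH_OPEN,np.ones((3,3)))
c=max(cv2.findContours(bed,0,1)[0],key=cv2.contourArea)[:,0]
print("bed",rectpose(plane(T,c,0.010)))
q=cv2.approxPolyDP(cv2.convexHull(c),5,True)[:,0];print(q.tolist(),plane(T,q,.01).round(4).tolist())
pl=((rb>14)&m).astype(np.uint8);pl[:222]=0;pl[264:]=0;pl[:,:242]=0;pl[:,290:]=0
pl=cv2.morphologyEx(pl,cv2.MORPH_CLOSE,np.ones((5,5)))
c=max(cv2.findContours(pl,0,1)[0],key=cv2.contourArea)[:,0]
print("plate",rectpose(plane(T,c,0.021)))
def holes(d,box,thr):
    x0,y0,x1,y1=box;g=cv2.cvtColor(d["pixels"],cv2.COLOR_RGB2GRAY)[y0:y1,x0:x1]
    g=cv2.resize(g,None,fx=4,fy=4,interpolation=2)
    n,l,st,ce=cv2.connectedComponentsWithStats((g<thr).astype(np.uint8))
    ce=ce[[i for i in range(1,n) if 20<st[i,4]<260]]
    return (ce-1.5)/4+[x0,y0]
ht=holes(T,(246,226,287,261),95);hs=holes(S,(259,256,317,292),100)
print(len(ht),len(hs))
print("holes top",rectpose(plane(T,ht,.021)),"scene",rectpose(plane(S,hs,.021)))
ct,cs=ht.mean(0),hs.mean(0);print(ct,cs,"tri",tri((T,ct),(S,cs)))
E
```

```text
(280, 215) [154 155 144]
(267, 232) [132 126 113]
(255, 243) [147 138 126]
(228, 200) [165 156 134]
(320, 200) [166 156 135]
(275, 165) [143 140 133]
bed (array([0.56590974, 0.03078339]), array([0.20696507, 0.28727359]), 85.7225112915039)
[[239, 154], [315, 159], [308, 265], [231, 259]] [[0.7138, 0.1225], [0.6996, -0.0812], [0.4179, -0.0599], [0.4338, 0.141]]
plate (array([0.47726518, 0.05281384]), array([0.10025465, 0.08104542]), 82.27879333496094)
52 0
holes top (array([0.47077435, 0.05374138]), array([0.08449891, 0.07362857]), 81.62748718261719) scene (array([0., 0.]), array([0., 0.]), 0.0)
[264.24008873 243.47050978] [nan nan] tri [nan nan nan]<stdin>:27: RuntimeWarning: Mean of empty slice.
  ret = um.true_divide(
```

Bed centre is near world (0.566, 0.031), yaw ≈ −4°. Plate is near (0.477, 0.053), yaw ≈ −8°. I'll bring the wrist camera over for a finer measurement.

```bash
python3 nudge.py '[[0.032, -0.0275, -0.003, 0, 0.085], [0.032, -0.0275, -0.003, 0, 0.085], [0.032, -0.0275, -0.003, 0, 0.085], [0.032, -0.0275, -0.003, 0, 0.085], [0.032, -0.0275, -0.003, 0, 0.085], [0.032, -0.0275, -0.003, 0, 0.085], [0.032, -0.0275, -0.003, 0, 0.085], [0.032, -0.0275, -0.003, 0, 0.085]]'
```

```text
refused: ROWS must be a list holding one list of rows, three levels of brackets. Nothing was moved.
```

The error is about the shape of the input: a list holding one list of rows, three levels of brackets. Fixing that and sending the same move.

```bash
python3 nudge.py '[[[0.032, -0.0275, -0.003, 0, 0.085], [0.032, -0.0275, -0.003, 0, 0.085], [0.032, -0.0275, -0.003, 0, 0.085], [0.032, -0.0275, -0.003, 0, 0.085], [0.032, -0.0275, -0.003, 0, 0.085], [0.032, -0.0275, -0.003, 0, 0.085], [0.032, -0.0275, -0.003, 0, 0.085], [0.032, -0.0275, -0.003, 0, 0.085]]]'
python3 nudge.py '[[[0.032, -0.0275, -0.003, 0, 0.085], [0.032, -0.0275, -0.003, 0, 0.085], [0.032, -0.0275, -0.003, 0, 0.085], [0.032, -0.0275, -0.003, 0, 0.085], [0.032, -0.0275, -0.003, 0, 0.085], [0.032, -0.0275, -0.003, 0, 0.085], [0, 0, 0, 8, 0], [0, 0, 0, 8, 0], [0, 0, 0, 3.5, 0], [0, 0, 0, 0, 0]]]'
python3 - <<'E'
from rig import env, get_image
from h import *
d=get_image("wrist");np.savez("w1.npz",**d);cv2.imwrite("pics/w1.png",d["pixels"][:,:,::-1])
print(d["K"].round(1).tolist(),d["extrinsics"].round(3).tolist());s=env.observe();print(s["tool_rot"].round(4).tolist(),s["position"])
E
```

```text
time_s: 0.9
position: [0.335, -0.2485, 0.236]
tool_rot: [[0.964, 0.265, -0.0], [0.265, -0.964, 0.0], [-0.0, -0.0, -1.0]]
ft_force: [1.0, -0.7, -0.6]
grip_width: 0.0852
gripper_force: 0.0
time_s: 1.9
position: [0.4756, -0.0399, 0.2537]
tool_rot: [[0.997, -0.072, -0.001], [-0.072, -0.997, 0.0], [-0.001, -0.0, -1.0]]
ft_force: [0.3, -0.8, -0.0]
grip_width: 0.0277
gripper_force: 0.0
[[350.2, 0.0, 279.6], [0.0, 350.2, 208.6], [0.0, 0.0, 1.0]] [[-0.071, -0.997, -0.001, -0.005], [-0.957, 0.068, 0.281, 0.409], [-0.28, 0.021, -0.96, 0.554], [0.0, 0.0, 0.0, 1.0]]
[[0.9976, -0.0699, -0.0006], [-0.0699, -0.9976, 0.0002], [-0.0006, -0.0002, -1.0]] [ 0.47561004 -0.04000606  0.25377807]
```

View pics/w1.png

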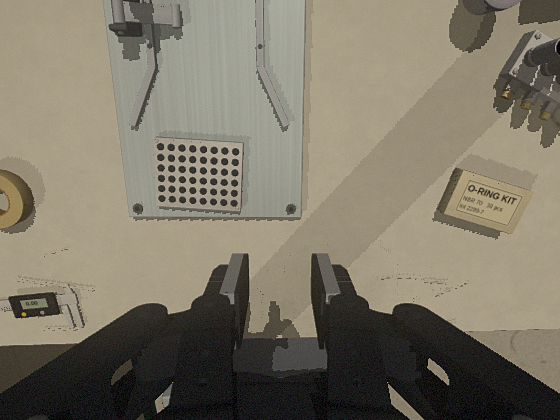

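The wrist view shows the plate holes (155–243, 138–213), the bed's front edge at row ~217, both guides, and the clip at the top left. I'll take a second view further forward and left, then triangulate.

```bash
python3 nudge.py '[[[0.02, -0.03, 0, 0, 0], [0.02, -0.03, 0, 0, 0], [0.02, -0.03, 0, 0, 0], [0, 0, 0, 0, 0], [0, 0, 0, 0, 0]]]'
python3 - <<'E'
from rig import env, get_image
from h import *
d=get_image("wrist");np.savez("w2.npz",**d);cv2.imwrite("pics/w2.png",d["pixels"][:,:,::-1])
E
cat > m.py <<'E'
from h import *
def holes(d):
    hsv=cv2.cvtColor(d["pixels"],cv2.COLOR_RGB2HSV);g=cv2.cvtColor(d["pixels"],cv2.COLOR_RGB2GRAY)
    g=cv2.resize(g,None,fx=4,fy=4,interpolation=2)
    n,l,st,ce=cv2.connectedComponentsWithStats((g<90).astype(np.uint8))
    k=[i for i in range(1,n) if 350<st[i,4]<1500 and max(st[i,2:4])<1.6*min(st[i,2:4])]
    ce=(ce[k]-1.5)/4;a=st[k,4]
    # keep those with >=2 neighbours at 10-19 px
    D=np.linalg.norm(ce[:,None]-ce[None],axis=2);ok=((D>8)&(D<19)).sum(1)>=2
    return ce[ok]
def bed(d):
    p=d["pixels"].astype(int);m=((p[:,:,0]-p[:,:,2]<8)&(p.sum(2)>240)).astype(np.uint8)
    m=cv2.morphologyEx(m,cv2.MORPH_OPEN,np.ones((5,5)));m[300:]=0
    return max(cv2.findContours(m,0,1)[0],key=cv2.contourArea)[:,0]
E
python3 - <<'E'
from m import *
for n in("w1","w2"):
    d=dict(np.load(n+".npz"));h=holes(d);print(n,len(h),h.mean(0),rectpose(plane(d,h,.021)))
    c=bed(d);x,y,w,hh=cv2.boundingRect(c);print(x,y,w,hh,cv2.approxPolyDP(cv2.convexHull(c),4,True)[:,0].tolist())
a,b=[dict(np.load(n+".npz")) for n in("w1","w2")]
print(tri((a,holes(a).mean(0)),(b,holes(b).mean(0))))
E
```

```text
time_s: 2.45
position: [0.5419, 0.0456, 0.2536]
tool_rot: [[0.998, -0.069, -0.001], [-0.069, -0.998, -0.0], [-0.001, 0.0, -1.0]]
ft_force: [-0.7, 0.4, 0.5]
grip_width: 0.0001
gripper_force: 0.0
w1 48 [197.55591491 174.91411765] (array([0.47739923, 0.05469933]), array([0.08415592, 0.06019533]), 82.06222534179688)Traceback (most recent call last):
  File "<stdin>", line 4, in <module>
  File "m.py", line 14, in bed
    return max(cv2.findContours(m,0,1)[0],key=cv2.contourArea)[:,0]
           ~~~^^^^^^^^^^^^^^^^^^^^^^^^^^^^^^^^^^^^^^^^^^^^^^^^
ValueError: max() iterable argument is empty
```

View pics/w2.png

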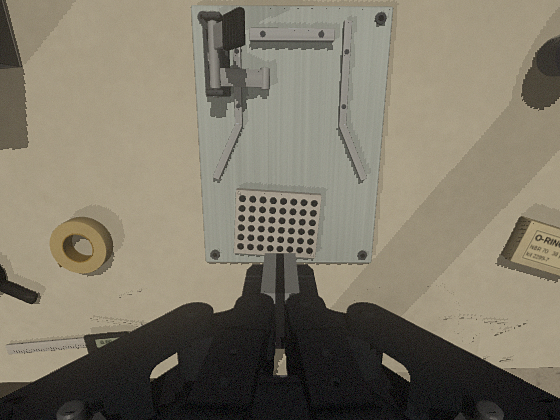

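Second view: whole bed with corners near (192,7), (393,7), (373,264), (203,262). Lever paddle at (222–245, 8–50), end-stop bar at (250–335, 28–42), clip tip near (268,77).

Run:
```python
from m import *
d=dict(np.load("w2.npz"));p=d["pixels"].astype(int)
for uv in((290,110),(150,110),(210,200),(292,36),(347,60)):print(uv,p[uv[1],uv[0]])
r=p[:,:,0]-p[:,:,2];m=((r<(p.sum(2)*0.045))&(p.sum(2)>250)).astype(np.uint8);m[266:]=0
m=cv2.morphologyEx(m,cv2.MORPH_OPEN,np.ones((5,5)))
c=max(cv2.findContours(m,0,1)[0],key=cv2.contourArea)[:,0]
h=cv2.convexHull(c);q=cv2.approxPolyDP(h,4,True)[:,0];print(q.tolist())
P=plane(d,q,.01);print(P.round(4).tolist());print("bed",rectpose(plane(d,c,.01)))
a=dict(np.load("w1.npz"));ha,hb=holes(a),holes(d);print(len(ha),len(hb));print("plate",rectpose(plane(d,hb,.021)))
if len(hb)==48:print(tri((a,ha.mean(0)),(d,hb.mean(0))))
# screws
g=cv2.cvtColor(d["pixels"],cv2.COLOR_RGB2GRAY)
for (u,v) in((381,19),(215,255),(362,255)):
    w=g[v-9:v+10,u-9:u+10]<95;yy,xx=np.nonzero(w);s=np.array([xx.mean()+u-9,yy.mean()+v-9]);print("screw",s,plane(d,s,.01))
b=((g<60)&(p.max(2)<70)).astype(np.uint8);b[:,:218]=0;b[:,250:]=0;b[56:]=0
n,l,st,ce=cv2.connectedComponentsWithStats(b);print(st[1:].tolist(),ce[1:])
```

```text
(290, 110) [156 157 146]
(150, 110) [167 157 132]
(210, 200) [154 156 141]
(292, 36) [145 139 134]
(347, 60) [150 146 139]
[[192, 5], [392, 7], [370, 261], [264, 265], [206, 260]]
[[0.719, 0.1247], [0.7029, -0.0816], [0.4173, -0.0599], [0.421, 0.0743], [0.4329, 0.1469]]
bed (array([0.56508374, 0.03294815]), array([0.20908183, 0.29359987]), 85.71109771728516)
48 48
plate (array([0.47738141, 0.05457721]), array([0.08423794, 0.06011209]), 82.09505462646484)
[0.47777003 0.05459477 0.02136695]
screw [380.14285714  18.92481203] [[ 0.69260278 -0.06944814]]
screw [214.97674419 255.6627907 ] [[0.4380217  0.13484312]]
screw [361.42222222 256.58888889] [[ 0.42409882 -0.04906132]]
[[218, 7, 27, 49, 905], [238, 51, 1, 1, 1], [241, 50, 1, 2, 2]] [[232.62651934  29.56685083]
 [238.          51.        ]
 [241.          50.5       ]]
```

```bash
cat > fx.py <<'E'
from h import *
from rig import env, get_image
th=np.radians(-4.33);ex=np.array([np.cos(th),np.sin(th)]);ey=np.array([-ex[1],ex[0]]);O=np.array([.5702,.0324])
def F(p):
    p=np.asarray(p);d=p[:2]-O;return np.array([d@ex,d@ey,*p[2:]])*1000
def st():
    s=env.observe();R=s["tool_rot"];print("t",round(s["time_s"],2),"fix mm",F(s["position"]).round(1),"yaw",round(np.degrees(np.arctan2(R[1,0],R[0,0]))+4.33,2),"f",s["ft_force"].round(1),"w",round(s["grip_width"],4))
def black(d,box):
    x0,y0,x1,y1=box;m=(d["pixels"].max(2)<70).astype(np.uint8);k=np.zeros_like(m);k[y0:y1,x0:x1]=m[y0:y1,x0:x1]
    n,l,s,c=cv2.connectedComponentsWithStats(k);i=1+s[1:,4].argmax();return s[i].tolist(),c[i]
E
python3 - <<'E'
from fx import *
a,S,T=[dict(np.load(n+".npz")) for n in("w2","scene0","top0")]
ua=black(a,(218,5,247,56));us=black(S,(215,200,240,222));ut=black(T,(250,153,262,170));print(ua,us,ut)
p=tri((a,ua[1]),(S,us[1]));print("paddle centre",F(p));print(F(tri((a,ua[1]),(S,us[1]),(T,ut[1]))));st()
E
python3 nudge.py '[[[0.045, -0.002, 0.02, 0.4, 0], [0.045, -0.002, 0.02, 0, 0], [0.043, -0.003, 0.02, 0, 0], [0, 0, 0.035, 0, 0], [0, 0, 0.035, 0, 0], [0, 0, 0, 0, 0], [0, 0, 0, 0, 0]]]'
python3 -c 'from fx import *;st()'
```

```text
([218, 7, 27, 49, 951], array([232.29442692,  30.08727655])) ([223, 204, 9, 15, 82], array([226.76829268, 211.48780488])) ([250, 155, 9, 15, 89], array([254.07865169, 160.75280899]))
paddle centre [105.46035926  53.96415712  77.4020933 ]
[105.26867615  53.57471135  77.2985139 ]
t 2.5 fix mm [-29.4  10.5 253.8] yaw 0.29 f [-0.1  0.1 -0.2] w -0.0003
time_s: 3.2
position: [0.6752, 0.0414, 0.1253]
tool_rot: [[0.997, -0.079, 0.0], [-0.079, -0.997, -0.0], [0.0, 0.0, -1.0]]
ft_force: [-0.0, -0.1, -0.2]
grip_width: -0.0002
gripper_force: 0.0
t 3.2 fix mm [104.   16.9 125.3] yaw -0.21 f [-0.  -0.1 -0.2] w -0.0002
```

The paddle measures (105, 54, 77) in the fixture frame, which agrees with the clip being shut. Next I lower the fingers and push the lever outward.

```bash
python3 nudge.py '[[[0, 0, 0.018, 0, 0], [0, 0, 0.018, 0, 0], [0, 0, 0, 0, 0], [0, -0.006, 0, 0, 0], [0, -0.006, 0, 0, 0], [0, -0.006, 0, 0, 0], [0, -0.006, 0, 0, 0]]]'
python3 nudge.py '[[[0, -0.006, 0, 0, 0], [0, -0.006, 0, 0, 0], [0, -0.006, 0, 0, 0], [0, -0.006, 0, 0, 0], [0, -0.006, 0, 0, 0], [0, -0.006, 0, 0, 0], [0, -0.002, 0, 0, 0], [0, 0, 0, 0, 0], [0, 0, 0, 0, 0], [0, 0, 0, 0, 0]]]'
python3 -c 'from fx import *;st()'
```

```text
time_s: 3.9
position: [0.6773, 0.067, 0.0889]
tool_rot: [[0.997, -0.078, 0.001], [-0.078, -0.997, -0.0], [0.001, -0.0, -1.0]]
ft_force: [0.1, -0.6, -0.1]
grip_width: -0.0
gripper_force: 0.0
time_s: 4.9
position: [0.68, 0.1038, 0.088]
tool_rot: [[0.997, -0.079, -0.0], [-0.079, -0.997, -0.0], [-0.0, 0.0, -1.0]]
ft_force: [0.2, -0.2, -0.7]
grip_width: -0.0
gripper_force: 0.0
t 4.9 fix mm [104.1  79.5  88. ] yaw -0.19 f [ 0.2 -0.2 -0.7] w -0.0
```

```bash
python3 nudge.py '[[[0, 0.03, 0, 0, 0], [0, 0.02, -0.03, 0, 0], [0, 0, -0.045, 0, 0], [-0.02, 0, -0.04, 0, 0], [-0.04, 0.01, -0.03, 0, 0], [-0.04, 0.01, -0.02, 0, 0], [-0.034, 0, 0, 0, 0], [0, 0, 0, 0, 0], [0, 0, 0, 0, 0]]]'
python3 - <<'E'
from fx import *
st()
d=get_image("wrist");np.savez("w3.npz",**d);S=get_image("scene");np.savez("s3.npz",**S)
A=cv2.resize(d["pixels"][0:280,180:410],None,fx=2,fy=2);B=cv2.resize(S["pixels"][195:310,200:320],None,fx=2.6,fy=2.6)
C=np.zeros((600,800,3),np.uint8);C[:560,:460]=A;C[:B.shape[0],470:470+B.shape[1]]=B
cv2.imwrite("pics/c3.png",C[:,:,::-1])
from m import holes
h=holes(d);c,w,a=rectpose(plane(d,h,.021));print(len(h),F(c),w,a)
E
```

```text
time_s: 5.8
position: [0.5416, 0.0448, 0.2531]
tool_rot: [[0.997, -0.079, 0.001], [-0.079, -0.997, -0.0], [0.001, 0.0, -1.0]]
ft_force: [-0.1, -0.1, -0.2]
grip_width: 0.0
gripper_force: 0.0
t 5.8 fix mm [-29.4  10.2 253.1] yaw -0.19 f [-0.1 -0.1 -0.2] w 0.0
48 [-94.23802446  15.12551098] [0.08414041 0.0602163 ] 82.04823303222656
```

View pics/c3.png

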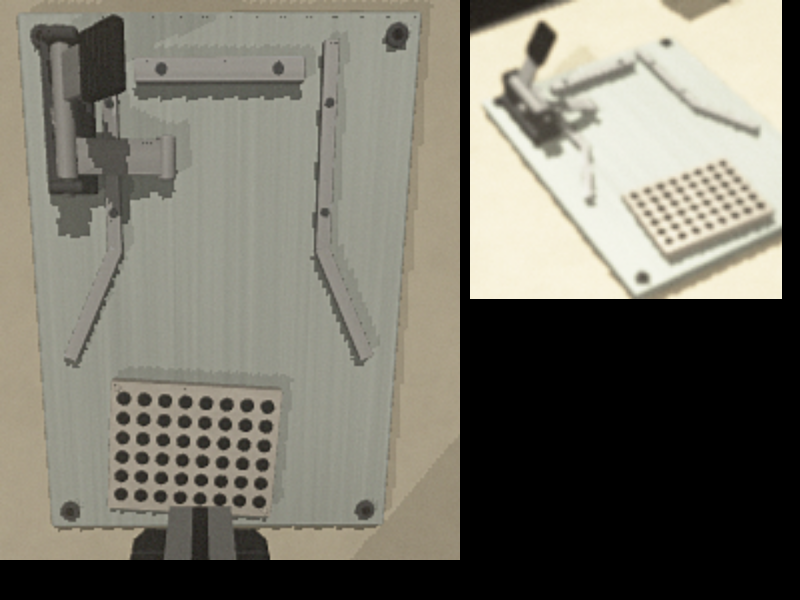

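The picture shows the clip still shut: the lever is inward at (220–243, 8–50) and the plate is untouched. The push must have missed it, so I'll check the fingertip height in the wrist view.

Run:
```python
from fx import *
d=dict(np.load("w3.npz"));s=env.observe();p=s["position"];R=s["tool_rot"]
for dz in(-.02,0,.011,.02):
  print(dz,[proj(d,p+R@np.array([dx,dy,dz])).round(0).tolist() for dx,dy in((0,0),(.011,0),(.011,.0145),(.011,-.0145))])
g=cv2.cvtColor(d["pixels"],cv2.COLOR_RGB2GRAY);print(g[250:285:3,255:310:3])
a=dict(np.load("w2.npz"));S=dict(np.load("s3.npz"))
ua=black(d,(218,5,247,56));us=black(S,(215,200,240,222));print(ua,us,F(tri((d,ua[1]),(S,us[1]))))
```

```text
-0.02 [[280.0, 268.0], [280.0, 245.0], [313.0, 245.0], [248.0, 245.0]]
0 [[280.0, 251.0], [280.0, 230.0], [310.0, 230.0], [251.0, 230.0]]
0.011 [[280.0, 243.0], [280.0, 223.0], [308.0, 223.0], [253.0, 223.0]]
0.02 [[280.0, 237.0], [280.0, 218.0], [307.0, 218.0], [254.0, 218.0]]
[[146  42  29 151  71  47 153 128  39  28 155  42  36 150  35  46 152  70
   48]
 [151 152 149 136 101 109  99  90  68  73 105 105  95  98 149  77 148 151
   30]
 [150  83  79  89  93  94  98  57  40  42  95  96  97  92 146 152 147 142
  141]
 [144 145 142  99  91  95  94  52  45  45  97  98  95  96  80 142  85  78
   72]
 [129 130 125  97  98  96  98  46  46  42  96  94  95  96 118 107 112 111
  110]
 [ 47  47  46  94  93  93  98  45  42  41  96  93  96  90  42  47  42  38
  163]
 [ 44  44  39  99  93  93  93  40  40  44  97  89  95  96  48  50  50  40
   40]
 [ 45  45  42  93  98  90  96  45  33  31  94  92  96  91  68  51  46  38
   37]
 [ 52  44  32  97  94  90  93  42  37  36  94  90  92  92  64  43  38  41
   43]
 [ 40  41  36  89  92  97  97  43  43  42  95  90  95  92 100  39  38  44
   45]
 [ 52  45  38  98  90  91  94  38  37  46  97  89  92  93 101  42  43  47
   44]
 [ 37  40  77  94  89  94  95  43  46  36  96  94  96  92  98  35  40  41
   36]]
([218, 8, 25, 48, 899], array([230.22024472,  30.56284761])) ([223, 204, 9, 16, 83], array([226.75903614, 211.57831325])) [105.77827442  53.74581061  76.86575199]
```

```bash
python3 nudge.py '[[[0.045, -0.002, -0.01, 0.0, 0], [0.045, -0.002, 0.03, 0, 0], [0.043, -0.002, 0.045, 0, 0], [0, 0, 0.045, 0, 0], [0, 0, 0.045, 0, 0], [0, 0, 0.01, 0, 0], [0, 0, 0, 0, 0]]]'
python3 - <<'E'
from fx import *
st()
S=get_image("scene");T=get_image("top");np.savez("s4.npz",**S);np.savez("t4.npz",**T)
B=cv2.resize(S["pixels"][160:260,190:290],None,fx=4,fy=4,interpolation=2);A=cv2.resize(T["pixels"][120:220,225:325],None,fx=4,fy=4,interpolation=2)
cv2.imwrite("pics/c4.png",np.hstack([B,A])[:,:,::-1])
p=env.observe()["position"]
for dz in(-.02,0,.011):print(dz,(proj(S,p+[0,0,-dz])-[190,160])*4,(proj(T,p+[0,0,-dz])-[225,120])*4+[400,0])
E
```

```text
time_s: 6.6
position: [0.6629, 0.0408, 0.0972]
tool_rot: [[0.997, -0.079, -0.003], [-0.079, -0.997, 0.0], [-0.003, -0.0, -1.0]]
ft_force: [0.3, -0.6, 0.6]
grip_width: 0.0
gripper_force: 0.0
t 6.6 fix mm [91.8 15.4 97.2] yaw -0.18 f [ 0.3 -0.6  0.6] w 0.0
-0.02 [210.98609776 132.92917223] [572.20933048 168.88603433]
0 [213.01333395 162.33202826] [573.32503812 176.68356518]
0.011 [214.10776926 178.20562216] [573.91838172 180.8303639 ]
```

View pics/c4.png

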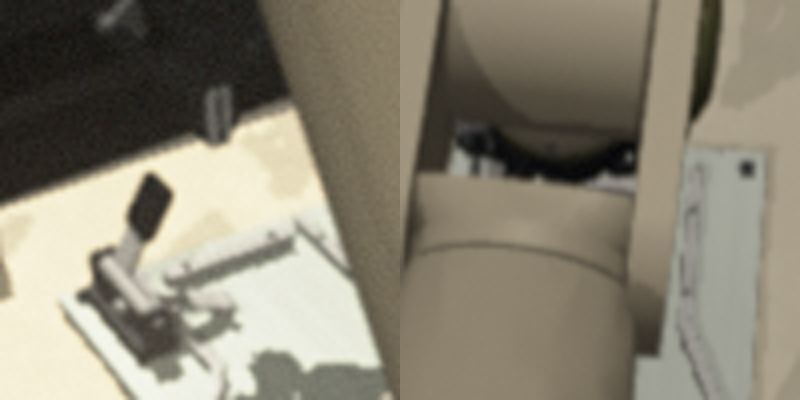

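In the scene crop the fingertip is at (217,143), whereas the nominal geometry puts it at row 178. The tips therefore stand about 24 mm higher than stated, roughly 13 mm behind the TCP. My first push passed over the lever. I'll redo it lower.

```bash
python3 nudge.py '[[[0.012, 0, 0.011, 0, 0], [0, 0, 0.01, 0, 0], [0, 0, 0.01, 0, 0], [0, 0, 0, 0, 0], [0, 0, 0, 0, 0]]]'
python3 - <<'E'
from fx import *
st();S=get_image("scene");g=cv2.cvtColor(S["pixels"],cv2.COLOR_RGB2GRAY);np.savez("s5.npz",**S)
p=env.observe()["position"];print([proj(S,p+[0,0,-z]).round(1).tolist() for z in(-.03,-.013,.011)])
c=int(proj(S,p)[0]);print(g[185:215:1,c-4:c+6:2].tolist())
E
```

```text
time_s: 7.2
position: [0.6747, 0.04, 0.068]
tool_rot: [[0.997, -0.078, 0.0], [-0.078, -0.997, 0.0], [0.0, -0.0, -1.0]]
ft_force: [-0.8, 0.0, 0.4]
grip_width: -0.0
gripper_force: 0.0
t 7.2 fix mm [103.7  15.5  68. ] yaw -0.17 f [-0.8  0.   0.4] w -0.0
[[241.2, 199.5], [241.6, 205.6], [242.2, 213.9]]
[[39, 40, 39, 38, 37], [34, 40, 35, 37, 43], [36, 37, 39, 41, 34], [35, 44, 42, 39, 44], [37, 36, 45, 36, 40], [42, 41, 42, 57, 55], [44, 42, 54, 74, 75], [41, 50, 78, 79, 81], [38, 60, 94, 77, 86], [38, 64, 96, 71, 81], [43, 65, 102, 71, 83], [43, 59, 94, 71, 83], [40, 57, 100, 70, 80], [38, 59, 97, 68, 84], [39, 58, 99, 65, 88], [42, 54, 98, 70, 95], [74, 52, 101, 73, 117], [143, 64, 95, 69, 136], [206, 121, 100, 89, 157], [235, 194, 129, 157, 208], [238, 230, 198, 220, 237], [237, 239, 235, 236, 239], [237, 239, 237, 239, 240], [237, 238, 238, 238, 238], [236, 238, 238, 238, 238], [238, 237, 237, 236, 238], [238, 239, 234, 236, 237], [237, 238, 233, 230, 231], [236, 236, 227, 222, 228], [237, 234, 223, 219, 223]]
```

```bash
python3 nudge.py '[[[0, -0.006, 0, 0, 0], [0, -0.006, 0, 0, 0], [0, -0.006, 0, 0, 0], [0, -0.006, 0, 0, 0], [0, -0.006, 0, 0, 0], [0, -0.003, 0, 0, 0]]]'; python3 -c 'from fx import *;st()'
```

```text
time_s: 7.85
position: [0.6787, 0.071, 0.0717]
tool_rot: [[0.997, -0.079, 0.005], [-0.079, -0.997, -0.005], [0.005, 0.004, -1.0]]
ft_force: [-8.7, -12.0, 25.0]
grip_width: 0.0
gripper_force: 13.5
t 7.85 fix mm [105.2  46.7  71.7] yaw -0.19 f [ -8.7 -12.   25. ] w 0.0
```

There is 25 N upward, so the lever end is catching under the wide knuckles beside the pads. I'll back off and look.

```bash
python3 nudge.py '[[[0, 0.01, 0, 0, 0], [0, 0.01, 0, 0, 0], [0, 0.01, 0, 0, 0], [0, 0, 0, 0, 0]]]'
python3 - <<'E'
from fx import *
st();S=get_image("scene");W=get_image("wrist");np.savez("w6.npz",**W);np.savez("s6.npz",**S)
B=cv2.resize(S["pixels"][160:260,190:290],None,fx=4,fy=4,interpolation=2);A=W["pixels"][20:420,80:480]
cv2.imwrite("pics/c6.png",np.hstack([B,A])[:,:,::-1]);print(env.observe()["q"])
E
```

```text
time_s: 8.25
position: [0.6749, 0.0416, 0.0671]
tool_rot: [[0.997, -0.08, -0.001], [-0.08, -0.997, 0.0], [-0.001, 0.0, -1.0]]
ft_force: [-0.1, 0.5, -0.2]
grip_width: -0.0
gripper_force: 0.0
t 8.25 fix mm [103.7  17.1  67.1] yaw -0.25 f [-0.1  0.5 -0.2] w -0.0
[-6.37795439e+00  4.12146725e+01  6.37410141e+01  1.61443312e-02
  7.50756814e+01  8.81463739e+01]
```

View pics/c6.png

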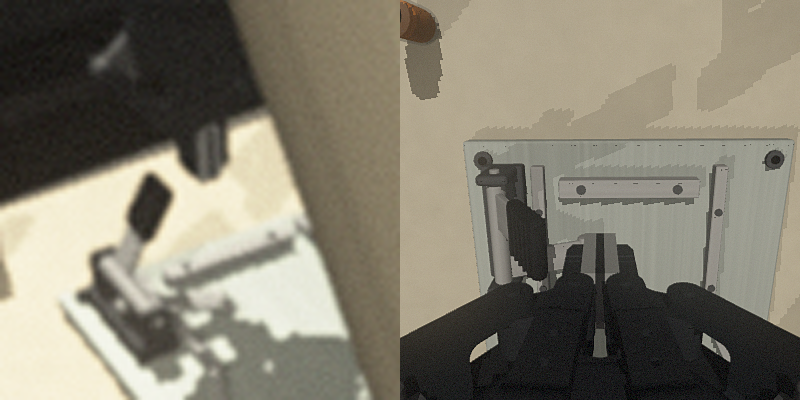

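The lever sits at (505–545, 195–280). Closed pads end at (602,235), with wide knuckles starting just behind them at row ~250. I'll triangulate the tip from the two views.

Run:
```python
from fx import *
W,S=[dict(np.load(n+".npz")) for n in("w6","s6")]
p=tri((W,[282,255]),(S,[242.5,205]));s=env.observe();print("tip fix",F(p),"in tool",s["tool_rot"].T@(p-s["position"]))
for x in((282,255),(263,255),(299,255)):print(plane(W,x,.083),F(np.r_[plane(W,x,.083)[0],.083]))
ua=black(W,(180,210,228,305));us=black(S,(215,200,240,222));print(ua,us,F(tri((W,ua[1]),(S,us[1]))))
for pt in((89,44,91),(119,44,91),(104,78,36),(57,78,36)):
    q=np.r_[O+pt[0]/1e3*ex+pt[1]/1e3*ey,pt[2]/1e3];print(pt,proj(W,q).round(),proj(S,q).round(1))
```

```text
tip fix [107.06690923  14.54453448  80.00243579] in tool [ 0.0033537   0.00377971 -0.01271642]
[[0.68070006 0.04123843]] [109.51735289  17.15604573  83.        ]
[[0.68138259 0.04986507]] [109.54662258  25.80960345  83.        ]
[[0.68008941 0.03352042]] [109.49116616   9.41396525  83.        ]
([184, 210, 44, 91, 2728], array([206.95527859, 256.02785924])) ([223, 204, 9, 16, 83], array([226.75903614, 211.57831325])) [106.34004581  53.21549791  76.40334192]
(89, 44, 91) [223. 304.] [233.3 208.6]
(119, 44, 91) [219. 242.] [227.6 202.7]
(104, 78, 36) [178. 231.] [219.3 229.3]
(57, 78, 36) [185. 302.] [228.1 239.6]
```

Measured tip is about 13 mm behind the TCP. I'll raise, turn the tool −90° so the slim side of the fingers leads, and lower again.

```bash
python3 nudge.py '[[[0, 0.005, -0.03, 0, 0], [0, 0, -0.03, 0, 0], [0, 0, 0, -8.5, 0], [0, 0, 0, -8.5, 0], [0, 0, 0, -8.5, 0], [0, 0, 0, -8.5, 0], [0, 0, 0, -8.5, 0], [0, 0, 0, -8.5, 0], [0, 0, 0, -8.5, 0], [0, 0, 0, -8.5, 0]]]' >/dev/null; python3 nudge.py '[[[0, 0, 0, -8.5, 0], [0, 0, 0, -8.5, 0], [0, 0, 0, -5.2, 0], [0, 0, 0, 0, 0], [0, 0, 0, 0, 0]]]' >/dev/null;  python3 -c 'from fx import *;st()'
```

```text
t 9.85 fix mm [103.7  13.8 127.5] yaw 89.9 f [-0.2 -0.6 -0.1] w -0.0003
```

```bash
python3 nudge.py '[[[0, 0, 0.03, 0, 0], [0, 0, 0.03, 0, 0], [0, 0, 0, 0, 0], [0.006, 0, 0, 0, 0], [0.006, 0, 0, 0, 0], [0.006, 0, 0, 0, 0], [0.006, 0, 0, 0, 0], [0, 0, 0, 0, 0]]]'; python3 -c 'from fx import *;st()'
```

```text
time_s: 10.65
position: [0.6775, 0.0603, 0.0714]
tool_rot: [[0.075, 0.997, 0.004], [0.997, -0.075, -0.005], [-0.004, 0.005, -1.0]]
ft_force: [-6.1, -10.5, 13.4]
grip_width: 0.0
gripper_force: 8.6
t 10.65 fix mm [104.9  35.9  71.4] yaw 90.02 f [ -6.1 -10.5  13.4] w 0.0
```

```bash
python3 nudge.py '[[[-0.01, 0, 0, 0, 0], [-0.01, 0, 0, 0, 0], [0, 0, 0.01, 0, 0], [0, 0, 0.01, 0, 0], [0, 0, 0, 0, 0], [0, 0, 0, 0, 0]]]' | tail -3
python3 - <<'E'
from fx import *
st()
W=get_image("wrist");S=get_image("scene");T=get_image("top");np.savez("w7.npz",**W);np.savez("s7.npz",**S)
A=W["pixels"][0:420,80:480];B=cv2.resize(S["pixels"][170:240,200:265],None,fx=6,fy=6,interpolation=2)
C=np.zeros((420,790,3),np.uint8);C[:,:400]=A;C[:420,400:790]=B[:420,:390];cv2.imwrite("pics/c7.png",C[:,:,::-1])
E
```

```text
ft_force: [-1.2, -0.4, -0.2]
grip_width: -0.0
gripper_force: 0.0
t 11.25 fix mm [103.5  17.8  46.8] yaw 90.05 f [-1.2 -0.4 -0.2] w -0.0
```

View pics/c7.png

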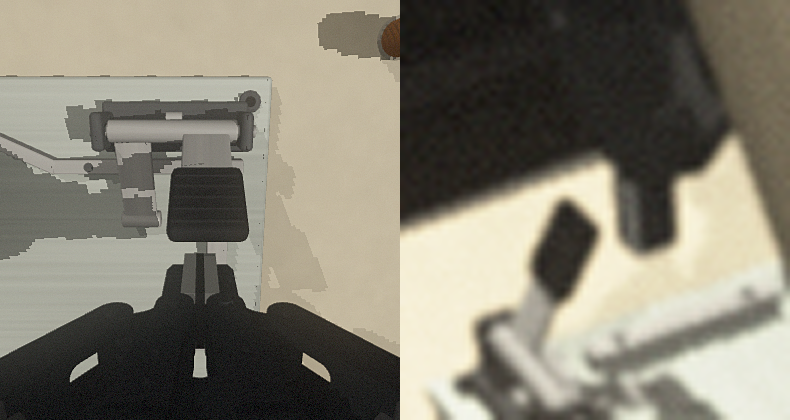

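The finger now faces the paddle centrally: paddle at (168–249, 168–241), tip front edge at row 252. The slim finger part is about 25 mm long. I'll set the tip about 10 mm below the lever's end and push slowly, since the clip is damped.

```bash
python3 nudge.py '[[[0, 0, -0.016, 0, 0], [0.005, 0, 0, 0, 0], [0.003, 0, 0, 0, 0], [0.002, 0, 0, 0, 0], [0.002, 0, 0, 0, 0], [0, 0, 0, 0, 0]]]'|sed -n 2,4p; for i in 1; do python3 nudge.py '[[[0.002, 0, 0, 0, 0], [0.002, 0, 0, 0, 0], [0, 0, 0, 0, 0]]]'|sed -n '2p;4p'; done; python3 nudge.py '[[[0.002, 0, 0, 0, 0], [0.002, 0, 0, 0, 0], [0, 0, 0, 0, 0]]]'|sed -n '2p;4p'; python3 -c 'from fx import *;st()'
```

```text
position: [0.6756, 0.0539, 0.0631]
tool_rot: [[0.075, 0.997, -0.001], [0.997, -0.075, -0.0], [-0.001, -0.001, -1.0]]
ft_force: [0.7, -0.7, -0.4]
position: [0.6763, 0.0569, 0.0642]
ft_force: [-1.7, -5.3, 4.6]
position: [0.6771, 0.061, 0.0644]
ft_force: [0.2, -4.5, 3.4]
t 12.6 fix mm [104.4  36.6  64.4] yaw 90.0 f [ 0.2 -4.5  3.4] w -0.0
```

Slow pushing works: 4.5 N with friction. I'll continue that way.

```bash
python3 nudge.py '[[[0.002, 0, 0, 0, 0], [0.002, 0, 0, 0, 0], [0.002, 0, 0, 0, 0], [0.002, 0, 0, 0, 0], [0.002, 0, 0, 0, 0], [0.002, 0, 0, 0, 0], [0, 0, 0, 0, 0]]]'|sed -n '2p;4p'; python3 nudge.py '[[[0.002, 0, 0, 0, 0], [0.002, 0, 0, 0, 0], [0.002, 0, 0, 0, 0], [0.002, 0, 0, 0, 0], [0.002, 0, 0, 0, 0], [0.002, 0, 0, 0, 0], [0, 0, 0, 0, 0]]]'|sed -n '2p;4p'; python3 -c 'from fx import *;st()'
```

```text
position: [0.6772, 0.0745, 0.0633]
ft_force: [0.7, -2.5, 0.4]
position: [0.6782, 0.0863, 0.0635]
ft_force: [0.7, 0.0, -0.2]
t 14.0 fix mm [103.6  61.9  63.5] yaw 90.05 f [ 0.7  0.  -0.2] w 0.0005
```

```bash
python3 nudge.py '[[[0.003, 0, 0, 0, 0], [0.003, 0, 0, 0, 0], [0.003, 0, 0, 0, 0], [0.003, 0, 0, 0, 0], [0, 0, 0, 0, 0], [0, 0, 0, 0, 0], [-0.02, 0, 0, 0, 0], [-0.03, 0, 0, 0, 0], [0, 0, 0, 0, 0], [0, 0, 0, 0, 0]]]'|sed -n '2p;4p'
python3 - <<'E'
from fx import *
st();W=get_image("wrist");S=get_image("scene");np.savez("w8.npz",**W);np.savez("s8.npz",**S)
us=black(S,(205,195,245,235));uw=black(W,(200,50,360,245));print(us,uw,F(tri((W,uw[1]),(S,us[1]))))
E
```

```text
position: [0.6754, 0.0466, 0.0637]
ft_force: [-0.2, 0.4, -0.7]
t 15.0 fix mm [103.9  22.1  63.7] yaw 89.93 f [-0.2  0.4 -0.7] w -0.0001
([205, 195, 26, 10, 137], array([213.66423358, 197.83211679])) ([200, 50, 128, 77, 5377], array([279.75023247,  84.72568347])) [100.65614324  92.10132308 129.98319305]
```

```bash
cat > lev.py <<'E'
from fx import *
def lev(W,S):
    for a in(0,.13,.3,.5,.7,.9,1.1):
        b=a-.55;q=np.r_[O+.104*ex+(.078+.050*np.sin(b))*ey,.036+.050*np.cos(b)]
        r=[]
        for d in(W,S):
            u,v=proj(d,q).round().astype(int);r.append((u,v,int(d["pixels"][v-1:v+2,u-1:u+2].max(2).mean())) if 0<u<559 and 0<v<419 else None)
        print(a,r)
E
python3 - <<'E'
from lev import *
lev(*[dict(np.load(n+".npz")) for n in("w7","s7")]);lev(*[dict(np.load(n+".npz")) for n in("w8","s8")])
E
```

```text
0 [(np.int64(282), np.int64(207), 46), (np.int64(228), np.int64(211), 50)]
0.13 [(np.int64(282), np.int64(194), 42), (np.int64(225), np.int64(211), 49)]
0.3 [(np.int64(282), np.int64(175), 50), (np.int64(222), np.int64(211), 155)]
0.5 [(np.int64(282), np.int64(148), 134), (np.int64(218), np.int64(212), 244)]
0.7 [(np.int64(282), np.int64(118), 69), (np.int64(214), np.int64(213), 244)]
0.9 [(np.int64(282), np.int64(89), 185), (np.int64(211), np.int64(215), 244)]
1.1 [(np.int64(282), np.int64(62), 195), (np.int64(207), np.int64(218), 244)]
0 [(np.int64(281), np.int64(206), 97), (np.int64(228), np.int64(211), 245)]
0.13 [(np.int64(281), np.int64(194), 94), (np.int64(225), np.int64(211), 245)]
0.3 [(np.int64(281), np.int64(177), 161), (np.int64(222), np.int64(211), 245)]
0.5 [(np.int64(281), np.int64(154), 83), (np.int64(218), np.int64(212), 244)]
0.7 [(np.int64(281), np.int64(128), 107), (np.int64(214), np.int64(213), 244)]
0.9 [(np.int64(281), np.int64(102), 41), (np.int64(211), np.int64(215), 243)]
1.1 [(np.int64(281), np.int64(79), 46), (np.int64(207), np.int64(218), 64)]
```

The lever is at 1.1, fully open. Now the plate: go beside its left edge, closed fingers, and descend carefully.

```bash
python3 nudge.py '[[[0, 0, -0.045, 0, 0], [0, -0.01, -0.045, 0, 0], [0.01, -0.045, 0, 0, 0], [0.015, -0.045, 0, 0, 0], [0.015, -0.045, 0, 0, 0], [0.015, -0.045, 0, 0, 0], [0.015, -0.008, 0.04, 0, 0], [0, 0, 0.045, 0, 0], [0, 0, 0.03, 0, 0], [0, 0, 0, 0, 0]]]'|sed -n '2p;4p'; python3 nudge.py '[[[0, 0, 0, 0, 0], [0, 0, 0, 0, 0]]]'|sed -n '2p;4p'
python3 - <<'E'
from fx import *
from m import holes
st();W=get_image("wrist");S=get_image("scene");np.savez("w9.npz",**W);np.savez("s9.npz",**S)
h=holes(W);print(len(h),F(rectpose(plane(W,h,.021))[0]) if len(h) else 0,rectpose(plane(W,h,.021)) if len(h) else 0)
E
```

```text
position: [0.4811, 0.133, 0.0359]
ft_force: [-0.4, 0.8, 0.3]
position: [0.4844, 0.1327, 0.0403]
ft_force: [-0.8, 0.9, 0.6]
t 16.3 fix mm [-93.2  93.6  40.3] yaw 90.05 f [-0.8  0.9  0.6] w 0.0001
0 0 0
```

```bash
python3 nudge.py '[[[0, 0, 0.01, 0, 0], [0, 0, 0.005, 0, 0], [0, 0, 0, 0, 0]]]'|sed -n '2p;4p'; python3 nudge.py '[[[0, 0, 0.003, 0, 0], [0, 0, 0.002, 0, 0], [0, 0, 0, 0, 0]]]'|sed -n '2p;4p';  python3 - <<'E'
from fx import *
st();W=get_image("wrist");S=get_image("scene");T=get_image("top");np.savez("w10.npz",**W);np.savez("s10.npz",**S)
A=W["pixels"][100:420,80:480];B=cv2.resize(S["pixels"][200:320,200:330],None,fx=3,fy=3,interpolation=2)
C=np.zeros((360,790,3),np.uint8);C[:320,:400]=A;C[:,400:790]=B;cv2.imwrite("pics/c10.png",C[:,:,::-1])
E
```

```text
position: [0.4828, 0.1325, 0.0228]
ft_force: [0.7, -0.2, -0.4]
position: [0.4832, 0.1325, 0.0184]
ft_force: [0.6, -0.5, -0.2]
t 17.0 fix mm [-94.4  93.3  18.4] yaw 90.03 f [ 0.6 -0.5 -0.2] w -0.0
```

```bash
python3 nudge.py '[[[0, 0, 0.004, 0, 0], [0, 0, 0.004, 0, 0], [0, 0, 0, 0, 0]]]'|sed -n '2p;4p'; python3 nudge.py '[[[0, 0, 0.002, 0, 0], [0, 0, 0.002, 0, 0], [0, 0, 0, 0, 0]]]'|sed -n '2p;4p';  python3 nudge.py '[[[0, 0, 0.001, 0, 0], [0, 0, 0.001, 0, 0], [0, 0, 0, 0, 0]]]'|sed -n '2p;4p'
```

```text
position: [0.4829, 0.1325, 0.01]
ft_force: [-0.1, 0.1, -0.3]
position: [0.4831, 0.1325, 0.0064]
ft_force: [-0.3, 0.2, 0.5]
position: [0.4832, 0.1325, 0.0045]
ft_force: [0.4, 0.9, -0.1]
```

```bash
for a in 1; do python3 nudge.py '[[[0, 0, 0.002, 0, 0], [0, 0, 0.001, 0, 0], [0, 0, 0, 0, 0]]]'|sed -n '2p;4p'; done; python3 nudge.py '[[[0, 0, 0.001, 0, 0], [0, 0, 0.001, 0, 0], [0, 0, 0, 0, 0]]]'|sed -n '2p;4p';  python3 nudge.py '[[[0, 0, 0.001, 0, 0], [0, 0, 0.001, 0, 0], [0, 0, 0, 0, 0]]]'|sed -n '2p;4p'
```

```text
position: [0.4831, 0.1325, 0.0014]
ft_force: [0.2, 0.5, -0.4]
position: [0.4832, 0.1325, -0.0005]
ft_force: [0.6, 0.2, -1.0]
position: [0.4832, 0.1325, -0.0026]
ft_force: [0.1, -0.4, -0.3]
```

```bash
python3 nudge.py '[[[0, 0, 0.001, 0, 0], [0, 0, 0, 0, 0]]]'|sed -n '2p;4p'; python3 nudge.py '[[[0, 0, 0.001, 0, 0], [0, 0, 0, 0, 0]]]'|sed -n '2p;4p';  python3 nudge.py '[[[0, 0, 0.001, 0, 0], [0, 0, 0, 0, 0]]]'|sed -n '2p;4p'
python3 - <<'E'
from fx import *
st();W=get_image("wrist");S=get_image("scene");np.savez("w11.npz",**W);np.savez("s11.npz",**S)
A=W["pixels"][100:420,80:480];B=cv2.resize(S["pixels"][200:320,200:330],None,fx=3,fy=3,interpolation=2)
C=np.zeros((360,790,3),np.uint8);C[:320,:400]=A;C[:,400:790]=B;cv2.imwrite("pics/c11.png",C[:,:,::-1])
p=env.observe()["position"];print(proj(S,p),proj(S,p+[0,0,.013]))
E
```

```text
position: [0.4832, 0.1326, -0.0035]
ft_force: [0.2, 0.9, -0.5]
position: [0.4832, 0.1326, -0.0045]
ft_force: [-0.1, 0.8, -0.1]
position: [0.4832, 0.1325, -0.0055]
ft_force: [0.6, 0.1, -0.2]
t 19.55 fix mm [-94.3  93.3  -5.5] yaw 90.03 f [ 0.6  0.1 -0.2] w -0.0005
[255.27420184 295.40604896] [255.01200017 290.90399015]
```

View pics/c11.png

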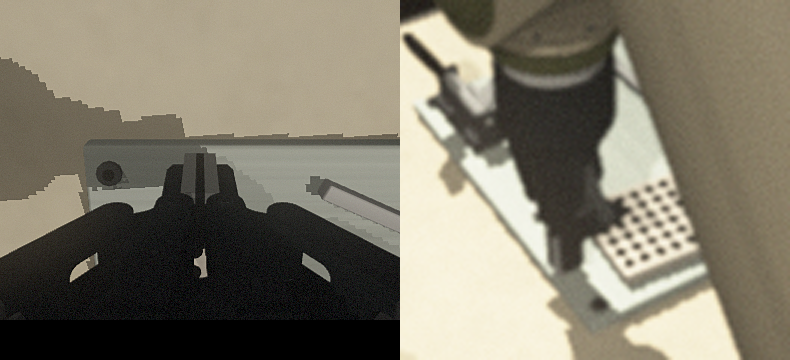

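Picture: the fingertip is at about (567,268), just over the bed left of the plate, whose holes are at (600–695, 185–275). The tip is about 2 mm above the bed. I'll push slowly to the right.

```bash
python3 nudge.py '[[[-0.004, 0, 0, 0, 0], [-0.004, 0, 0, 0, 0], [-0.003, 0, 0, 0, 0], [-0.003, 0, 0, 0, 0], [-0.003, 0, 0, 0, 0], [-0.002, 0, 0, 0, 0], [-0.002, 0, 0, 0, 0]]]'|sed -n '2p;4p'; python3 nudge.py '[[[-0.002, 0, 0, 0, 0], [-0.002, 0, 0, 0, 0], [-0.002, 0, 0, 0, 0], [-0.002, 0, 0, 0, 0], [-0.002, 0, 0, 0, 0], [-0.002, 0, 0, 0, 0], [0, 0, 0, 0, 0]]]'|sed -n '2p;4p';python3 -c 'from fx import *;st()'
```

```text
position: [0.4816, 0.1115, -0.0054]
ft_force: [-0.4, 0.5, 0.7]
position: [0.4808, 0.0994, -0.0054]
ft_force: [0.3, -0.2, -0.5]
t 21.05 fix mm [-94.2  60.   -5.4] yaw 90.02 f [ 0.3 -0.2 -0.5] w -0.0001
```

```bash
python3 nudge.py '[[[0.01, 0, 0, 0, 0], [0, 0, -0.04, 0, 0], [0, 0, -0.045, 0, 0], [-0.02, 0.02, -0.04, 0, 0], [-0.02, 0.02, -0.04, 0, 0], [-0.02, 0.025, -0.04, 0, 0], [0, 0, -0.04, 8.5, 0], [0, 0, -0.015, 8.5, 0], [0, 0, 0, 8.5, 0], [0, 0, 0, 8.5, 0]]]'>/dev/null; python3 nudge.py '[[[0, 0, 0, 8.5, 0.03], [0, 0, 0, 8.5, 0.03], [0, 0, 0, 8.5, 0.05], [0, 0, 0, 8.5, 0.05], [0, 0, 0, 8.5, 0.05], [0, 0, 0, 8.5, 0.05], [0, 0, 0, 5, 0.05], [0, 0, 0, 0, 0.05], [0, 0, 0, 0, 0.05]]]'|sed -n '2p;4p'
cat > see.py <<'E'
import sys
from fx import *
from m import holes
st();W=get_image("wrist");np.savez(sys.argv[1]+".npz",**W)
h=holes(W);c,w,a=rectpose(plane(W,h,.0212));print(len(h),"plate fix",F(c).round(1),(w*1e3).round(1),"rel yaw",round((a-90 if a>45 else a)+4.33,2))
E
python3 see.py w12
```

```text
position: [0.5412, 0.0459, 0.2536]
ft_force: [0.1, 0.8, -0.9]
t 22.95 fix mm [-29.9  11.2 253.6] yaw 0.19 f [ 0.1  0.8 -0.9] w 0.0499
48 plate fix [-92.8  -0.8] [84.2 60.1] rel yaw -2.0
```

Plate is now at y −0.8 mm with −2° yaw. Next I go behind it with fingers 30 mm apart and push it forward.

```bash
python3 nudge.py '[[[-0.04, 0.004, 0, 0.2, 0.03], [-0.04, 0.004, 0.02, 0, 0.03], [-0.042, 0.003, 0.045, 0, 0.03], [0, 0, 0.045, 0, 0.03], [0, 0, 0.045, 0, 0.03], [0, 0, 0.045, 0, 0.03], [0, 0, 0.02, 0, 0.03], [0, 0, 0, 0, 0.03]]]'|sed -n '2p;4p'; python3 nudge.py '[[[0, 0, 0, 0, 0.03], [0, 0, 0, 0, 0.03]]]'|sed -n '2p;4p';python3 -c 'from fx import *;st()'
```

```text
position: [0.4254, 0.0441, 0.0402]
ft_force: [-0.0, 1.1, -0.3]
position: [0.4277, 0.0438, 0.0434]
ft_force: [-1.0, -0.3, 0.2]
t 24.0 fix mm [-143.     0.6   43.4] yaw -0.13 f [-1.  -0.3  0.2] w 0.0301
```

```bash
python3 nudge.py '[[[-0.012, 0, 0, 0, 0.03], [0, 0, 0.02, 0, 0.03], [0, 0, 0.015, 0, 0.03], [0, 0, 0.006, 0, 0.03], [0, 0, 0.003, 0, 0.03], [0, 0, 0.002, 0, 0.03], [0, 0, 0.002, 0, 0.03], [0, 0, 0, 0, 0.03]]]'|sed -n '2p;4p';python3 -c 'from fx import *;st()'
```

```text
position: [0.4149, 0.0448, -0.0057]
ft_force: [-0.0, -0.2, -0.3]
t 24.8 fix mm [-155.7    0.6   -5.7] yaw -0.16 f [-0.  -0.2 -0.3] w 0.0299
```

```bash
python3 nudge.py '[[[0.003, 0, 0, 0, 0.03], [0.003, 0, 0, 0, 0.03], [0.003, 0, 0, 0, 0.03], [0.003, 0, 0, 0, 0.03], [0.003, 0, 0, 0, 0.03], [0.003, 0, 0, 0, 0.03], [0.003, 0, 0, 0, 0.03], [0.003, 0, 0, 0, 0.03], [0.003, 0, 0, 0, 0.03], [0.003, 0, 0, 0, 0.03]]]'|sed -n '2p;4p'; python3 nudge.py '[[[0.003, 0, 0, 0, 0.03], [0.003, 0, 0, 0, 0.03], [0.003, 0, 0, 0, 0.03], [0.003, 0, 0, 0, 0.03], [0.003, 0, 0, 0, 0.03], [0.003, 0, 0, 0, 0.03], [0.003, 0, 0, 0, 0.03], [0.003, 0, 0, 0, 0.03], [0, 0, 0, 0, 0.03]]]'|sed -n '2p;4p';python3 - <<'E'
from fx import *
st();W=get_image("wrist");np.savez("w13.npz",**W)
g=cv2.resize(cv2.cvtColor(W["pixels"],cv2.COLOR_RGB2GRAY),None,fx=2,fy=2)
n,l,s,c=cv2.connectedComponentsWithStats((g<90).astype(np.uint8))
k=[i for i in range(1,n) if 300<s[i,4]<4000 and max(s[i,2:4])<1.8*min(s[i,2:4])]
P=plane(W,(c[k]-.5)/2,.021)
for i,q in zip(k,P):print(s[i,4],F(q).round(1),end=" ")
E
```

```text
position: [0.4449, 0.0424, -0.0059]
ft_force: [-0.8, -1.2, 0.3]
position: [0.4692, 0.0405, -0.0058]
ft_force: [-0.5, 0.2, 0.1]
t 26.7 fix mm [-101.3    0.4   -5.8] yaw -0.17 f [-0.5  0.2  0.1] w 0.0301
1600 [-20.4  42.3] 1608 [-20.4  30.2] 1597 [-20.5  18.2] 1597 [-20.5   6.2] 1597 [-20.5  -5.9] 1609 [-20.6 -17.9] 1626 [-20.6 -29.9] 1650 [-20.6 -41.9] 1488 [-32.4  42.3] 1478 [-32.5  30.3] 1486 [-32.5  18.2] 1476 [-32.5   6.2] 1492 [-32.6  -5.8] 1515 [-32.6 -17.8] 1514 [-32.6 -29.9] 1521 [-32.6 -41.9] 1365 [-44.5  42.3] 1367 [-44.5  30.3] 1370 [-44.5  18.3] 1373 [-44.6   6.2] 1393 [-44.6  -5.8] 1401 [-44.6 -17.8] 1407 [-44.6 -29.9] 1414 [-44.7 -41.9] 1263 [-56.5  42.3] 1265 [-56.5  30.3] 1273 [-56.6  18.3] 1298 [-56.6   6.3] 1299 [-56.6  -5.8] 1306 [-56.6 -17.8] 1310 [-56.7 -29.8] 1321 [-56.7 -41.8] 1173 [-68.5  42.4] 1182 [-68.6  30.3] 1187 [-68.6  18.3] 1208 [-68.6   6.3] 1216 [-68.6  -5.7] 1217 [-68.7 -17.8] 1225 [-68.7 -29.8] 1222 [-68.7 -41.8] 1131 [-80.7   6.3] 1133 [-80.6  -5.7] 1130 [-80.7 -17.7] 1141 [-80.7 -29.8] 1152 [-80.7 -41.8] 1095 [-80.6  42.4] 1102 [-80.6  30.4] 1113 [-80.6  18.3]
```

Plate is at x −50.6, y +0.2, yaw −0.1°, so it's squared and centred. I'll continue; home is at TCP x ≈ 14.3.

```bash
cat > see2.py <<'E'
from fx import *
st();W=get_image("wrist")
g=cv2.resize(cv2.cvtColor(W["pixels"],cv2.COLOR_RGB2GRAY),None,fx=2,fy=2)
n,l,s,c=cv2.connectedComponentsWithStats((g<90).astype(np.uint8))
k=[i for i in range(1,n) if 900<s[i,4]<2000 and max(s[i,2:4])<1.6*min(s[i,2:4])]
P=plane(W,(c[k]-.5)/2,.021).astype(np.float32);ce,w,a=cv2.minAreaRect(P);print(len(k),F(ce).round(1),np.round(w,4),round((a-90 if a>45 else a)+4.33,2))
E
python3 nudge.py '[[[0.004, 0, 0, 0, 0.03], [0.004, 0, 0, 0, 0.03], [0.004, 0, 0, 0, 0.03], [0.004, 0, 0, 0, 0.03], [0.004, 0, 0, 0, 0.03], [0.004, 0, 0, 0, 0.03], [0.004, 0, 0, 0, 0.03], [0.004, 0, 0, 0, 0.03], [0.004, 0, 0, 0, 0.03], [0.004, 0, 0, 0, 0.03]]]'|sed -n '2p;4p'; python3 nudge.py '[[[0.004, 0, 0, 0, 0.03], [0.004, 0, 0, 0, 0.03], [0.004, 0, 0, 0, 0.03], [0.004, 0, 0, 0, 0.03], [0.004, 0, 0, 0, 0.03], [0.004, 0, 0, 0, 0.03], [0.004, 0, 0, 0, 0.03], [0.004, 0, 0, 0, 0.03], [0.004, 0, 0, 0, 0.03], [0.004, 0, 0, 0, 0.03]]]'|sed -n '2p;4p'; python3 see2.py
```

```text
position: [0.5088, 0.0374, -0.0059]
ft_force: [-1.5, 0.7, 0.0]
position: [0.5487, 0.0342, -0.0059]
ft_force: [-3.0, 0.9, 2.0]
t 28.75 fix mm [-21.6   0.2  -5.9] yaw -0.17 f [-3.   0.9  2. ] w 0.0301
48 [28.9 -0. ] [0.0843 0.0602] -0.15
```

```bash
python3 nudge.py '[[[0.003, 0, 0, 0, 0.03], [0.003, 0, 0, 0, 0.03], [0.003, 0, 0, 0, 0.03], [0.003, 0, 0, 0, 0.03], [0.003, 0, 0, 0, 0.03], [0.003, 0, 0, 0, 0.03], [0.003, 0, 0, 0, 0.03], [0.003, 0, 0, 0, 0.03], [0.003, 0, 0, 0, 0.03], [0.003, 0, 0, 0, 0.03]]]'|sed -n '2p;4p'; python3 nudge.py '[[[0.002, 0, 0, 0, 0.03], [0.001, 0, 0, 0, 0.03], [0.001, 0, 0, 0, 0.03], [0.001, 0, 0, 0, 0.03], [0, 0, 0, 0, 0.03]]]'|sed -n '2p;4p'; python3 see2.py
```

```text
position: [0.5785, 0.0319, -0.0059]
ft_force: [-2.2, 0.3, 0.3]
position: [0.5834, 0.0315, -0.0059]
ft_force: [-0.1, 0.6, -1.5]
t 30.3 fix mm [13.3  0.1 -5.9] yaw -0.17 f [-0.1  0.6 -1.5] w 0.0299
48 [63.8 -0.1] [0.0843 0.0602] -0.15
```

```bash
python3 nudge.py '[[[0.001, 0, 0, 0, 0.03], [0.0005, 0, 0, 0, 0.03], [0, 0, 0, 0, 0.03]]]'|sed -n '2p;4p'; python3 nudge.py '[[[0.001, 0, 0, 0, 0.03], [0, 0, 0, 0, 0.03]]]'|sed -n '2p;4p'; python3 nudge.py '[[[0.001, 0, 0, 0, 0.03], [0, 0, 0, 0, 0.03]]]'|sed -n '2p;4p'; python3 see2.py
```

```text
position: [0.5848, 0.0314, -0.0058]
ft_force: [-1.8, -0.3, -0.3]
position: [0.5859, 0.0313, -0.0059]
ft_force: [-1.7, 0.2, 0.5]
position: [0.5865, 0.0313, -0.0059]
ft_force: [-3.1, -0.1, 1.5]
t 31.05 fix mm [16.3  0.1 -5.9] yaw -0.17 f [-3.1 -0.1  1.5] w 0.0298
48 [66.8 -0.1] [0.0843 0.0602] -0.13
```

```bash
python3 nudge.py '[[[0.001, 0, 0, 0, 0.03], [0, 0, 0, 0, 0.03]]]'|sed -n '2p;4p'; python3 nudge.py '[[[0.001, 0, 0, 0, 0.03], [0, 0, 0, 0, 0.03]]]'|sed -n '2p;4p'; python3 nudge.py '[[[0.001, 0, 0, 0, 0.03], [0, 0, 0, 0, 0.03]]]'|sed -n '2p;4p'; python3 see2.py
```

```text
position: [0.5865, 0.0313, -0.0059]
ft_force: [-7.2, -0.2, 5.4]
position: [0.5865, 0.0312, -0.006]
ft_force: [-11.5, -1.1, 7.3]
position: [0.5866, 0.0313, -0.006]
ft_force: [-14.6, -0.3, 9.8]
t 31.7 fix mm [16.4  0.1 -6. ] yaw -0.14 f [-14.6  -0.3   9.8] w 0.03
48 [66.9 -0.1] [0.0843 0.0602] -0.1
```

The plate is fully home: position stalls at 66.9 by my estimate while the force climbs to 14.6 N. Back off, raise, turn, and go outside the lever.

```bash
python3 nudge.py '[[[-0.004, 0, 0, 0, 0.03], [-0.02, 0, 0, 0, 0.03], [0, 0, -0.04, 0, 0], [0, 0, -0.045, 0, 0], [0, 0, -0.045, 0, 0], [0, 0, -0.04, 0, 0], [0, 0, 0, -8.5, 0], [0, 0, 0, -8.5, 0], [0, 0, 0, -8.5, 0], [0, 0, 0, -8.5, 0]]]'>/dev/null; python3 see2.py; python3 nudge.py '[[[0, 0, 0, -8.5, 0], [0, 0, 0, -8.5, 0], [0, 0, 0, -8.5, 0], [0, 0, 0, -8.5, 0], [0, 0, 0, -8.5, 0], [0, 0, 0, -8.5, 0], [0, 0, 0, -5.2, 0], [0, 0, 0, 0, 0], [0, 0, 0, 0, 0]]]'>/dev/null; python3 -c 'from fx import *;st()'
```

```text
t 32.75 fix mm [-3.800e+00  1.000e-01  1.644e+02] yaw 34.18 f [ 0.1 -0.9 -0.8] w -0.0001
0 [-566.1  -75.4] [0. 0.] 4.33
t 33.7 fix mm [ -4.2   0.2 164.2] yaw 89.79 f [ 0.8  0.7 -0.2] w -0.0001
```

```bash
python3 nudge.py '[[[0.03, 0.024, 0, 0, 0], [0.03, 0.024, 0, 0, 0], [0.03, 0.024, 0, 0, 0], [0.03, 0.024, 0, 0, 0], [0.025, 0.014, 0, 0, 0], [0, 0, 0, 0, 0], [0, 0, 0, 0, 0]]]'>/dev/null
python3 - <<'E'
from lev import *
st();W=get_image("wrist");S=get_image("scene");np.savez("w14.npz",**W);np.savez("s14.npz",**S);lev(W,S)
E
```

```text
t 34.4 fix mm [105.5 145.4 163.6] yaw 89.95 f [0.  0.2 0.2] w -0.0001
0 [(np.int64(278), np.int64(318), 27), (np.int64(228), np.int64(211), 245)]
0.13 [(np.int64(278), np.int64(314), 23), (np.int64(225), np.int64(211), 245)]
0.3 [(np.int64(278), np.int64(307), 31), (np.int64(222), np.int64(211), 245)]
0.5 [(np.int64(278), np.int64(297), 35), (np.int64(218), np.int64(212), 244)]
0.7 [(np.int64(278), np.int64(285), 38), (np.int64(214), np.int64(213), 244)]
0.9 [(np.int64(278), np.int64(272), 41), (np.int64(211), np.int64(215), 243)]
1.1 [(np.int64(278), np.int64(259), 46), (np.int64(207), np.int64(218), 64)]
```

```bash
python3 nudge.py '[[[0, 0, 0.035, 0, 0], [0, 0, 0.035, 0, 0], [0, 0, 0.031, 0, 0], [0, 0, 0, 0, 0], [-0.006, 0, 0, 0, 0], [-0.005, 0, 0, 0, 0], [0, 0, 0, 0, 0]]]'|sed -n '2p;4p'; python3 -c 'from fx import *;st()'; python3 nudge.py '[[[-0.002, 0, 0, 0, 0], [-0.002, 0, 0, 0, 0], [-0.002, 0, 0, 0, 0], [-0.002, 0, 0, 0, 0], [-0.002, 0, 0, 0, 0], [-0.002, 0, 0, 0, 0], [-0.002, 0, 0, 0, 0]]]'|sed -n '2p;4p'
```

```text
position: [0.6864, 0.1572, 0.0654]
ft_force: [0.2, 0.5, -0.1]
t 35.2 fix mm [106.5 133.2  65.4] yaw 89.95 f [ 0.2  0.5 -0.1] w -0.0002
position: [0.6849, 0.146, 0.0643]
ft_force: [0.1, 8.3, 5.8]
```

```bash
python3 nudge.py '[[[-0.0015, 0, 0, 0, 0], [-0.0015, 0, 0, 0, 0], [-0.0015, 0, 0, 0, 0], [-0.0015, 0, 0, 0, 0], [-0.0015, 0, 0, 0, 0], [-0.0015, 0, 0, 0, 0], [-0.0015, 0, 0, 0, 0], [-0.0015, 0, 0, 0, 0], [-0.0015, 0, 0, 0, 0], [-0.0015, 0, 0, 0, 0]]]'|sed -n '2p;4p'; python3 nudge.py '[[[-0.0015, 0, 0, 0, 0], [-0.0015, 0, 0, 0, 0], [-0.0015, 0, 0, 0, 0], [-0.0015, 0, 0, 0, 0], [-0.0015, 0, 0, 0, 0], [-0.0015, 0, 0, 0, 0], [-0.0015, 0, 0, 0, 0], [-0.0015, 0, 0, 0, 0], [-0.0015, 0, 0, 0, 0], [-0.0015, 0, 0, 0, 0]]]'|sed -n '2p;4p'; python3 -c 'from fx import *;st()'
```

```text
position: [0.6832, 0.129, 0.063]
ft_force: [-0.1, 2.9, 2.3]
position: [0.6822, 0.1142, 0.0631]
ft_force: [0.0, 0.4, 0.1]
t 37.9 fix mm [105.5  90.   63.1] yaw 90.03 f [0.  0.4 0.1] w -0.0002
```

```bash
python3 nudge.py '[[[-0.002, 0, 0, 0, 0], [-0.002, 0, 0, 0, 0], [-0.002, 0, 0, 0, 0], [-0.002, 0, 0, 0, 0], [-0.002, 0, 0, 0, 0], [0, 0, 0, 0, 0], [0, 0, 0, 0, 0], [0.03, 0, 0, 0, 0], [0.04, 0, 0, 0, 0], [0, 0, -0.04, 0, 0]]]'|sed -n '2p;4p'; python3 nudge.py '[[[0, 0, -0.045, 0, 0], [-0.02, -0.045, -0.045, 0, 0], [-0.02, -0.045, -0.02, 0, 0], [0, -0.04, 0, 0, 0], [0, 0, 0, 0, 0], [0, 0, 0, 0, 0]]]'>/dev/null;python3 - <<'E'
from lev import *
st();W=get_image("wrist");S=get_image("scene");np.savez("w15.npz",**W);np.savez("s15.npz",**S);lev(W,S)
E
```

```text
position: [0.6837, 0.1785, 0.0977]
ft_force: [-0.9, 0.2, -0.3]
t 39.5 fix mm [-10.8 116.5 201.4] yaw 90.05 f [ 0.5 -1.  -0.5] w 0.0002
0 [(np.int64(408), np.int64(266), 44), (np.int64(228), np.int64(211), 80)]
0.13 [(np.int64(410), np.int64(261), 43), (np.int64(225), np.int64(211), 52)]
0.3 [(np.int64(412), np.int64(254), 41), (np.int64(222), np.int64(211), 71)]
0.5 [(np.int64(414), np.int64(244), 40), (np.int64(218), np.int64(212), 241)]
0.7 [(np.int64(415), np.int64(233), 132), (np.int64(214), np.int64(213), 244)]
0.9 [(np.int64(415), np.int64(221), 85), (np.int64(211), np.int64(215), 244)]
1.1 [(np.int64(415), np.int64(209), 111), (np.int64(207), np.int64(218), 244)]
```

The lever reads about 0.13–0.15, so the clip is down on the plate. One last check of the plate from above.

```bash
python3 nudge.py '[[[-0.03, 0, -0.02, 8.5, 0], [0, 0, -0.03, 8.5, 0], [0, 0, 0, 8.5, 0], [0, 0, 0, 8.5, 0], [0, 0, 0, 8.5, 0], [0, 0, 0, 8.5, 0], [0, 0, 0, 8.5, 0], [0, 0, 0, 8.5, 0], [0, 0, 0, 8.5, 0], [0, 0, 0, 8.5, 0]]]'>/dev/null; python3 nudge.py '[[[0, 0.03, 0, 5, 0], [0, 0.03, 0, 0, 0], [0, 0.02, 0, 0, 0], [0, 0, 0, 0, 0], [0, 0, 0, 0, 0], [0, 0, 0, 0, 0]]]'>/dev/null
python3 - <<'E'
from lev import *
from m import holes
st();W=get_image("wrist");S=get_image("scene");lev(W,S)
h=holes(W);P=np.array([F(p) for p in plane(W,h,.0212)]);print(len(h),P[:,0].max(),P[:,0].min(),P[:,1].min(),P[:,1].max())
R=P[P[:,1]<-35];print(R.round(1).tolist())
E
```

```text
t 41.2 fix mm [ -7.4   7.2 250.4] yaw 0.07 f [-0.8  0.1 -0.8] w -0.0002
0 [(np.int64(230), np.int64(58), 45), (np.int64(228), np.int64(211), 83)]
0.13 [(np.int64(223), np.int64(58), 51), (np.int64(225), np.int64(211), 53)]
0.3 [(np.int64(213), np.int64(58), 79), (np.int64(222), np.int64(211), 70)]
0.5 [(np.int64(201), np.int64(57), 73), (np.int64(218), np.int64(212), 241)]
0.7 [(np.int64(190), np.int64(57), 155), (np.int64(214), np.int64(213), 244)]
0.9 [(np.int64(180), np.int64(58), 166), (np.int64(211), np.int64(215), 244)]
1.1 [(np.int64(171), np.int64(58), 166), (np.int64(207), np.int64(218), 244)]
44 97.0482161311488 36.803495781564614 -42.09876665243301 42.040675599968175
[[96.8, -42.1], [84.9, -42.1], [72.8, -42.1], [60.9, -42.1], [48.8, -42.0], [36.9, -42.0]]
```

```bash
python3 -c 'from rig import env, get_image;print(env.close_job())'
```

```text
the job is handed in; nothing more can be done
None
```

The sample plate is fully home against the end stop, square in the lane and held down by the clip, and I handed the job in at about 41 s with no verdict returned; three early lever pushes failed (25 N peak at the wrist), and I did not re-measure the other items on the bench.

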